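Fill the gap in the tin carrier

ROBOT

A 6-joint arm with a two-finger parallel gripper is mounted at the origin on a cart in front of the work surface, level with it; the furniture and walls round the work are solid. World frame = base frame: x ahead of the robot, y to its left, z up, the work surface at z = 0. Lengths are in mm, angles in degrees, forces in N, time in s.
With the tool pointing down it reaches from about 275 to 975 mm from the base axis. Payload 8.4 kg.
Tool frame: the origin (TCP) lies midway between the tips of the shut fingers; the grasp point (between the pads) lies 19 mm behind it; z points along the fingers, y is the line along which they close (so a half turn about z gives the same grasp; the last joint's range is limited). The gripper opens to 92 mm and grips with 3 to 60 N. Pads are 20 mm wide; open, the fingers measure 128 mm over their backs; the gripper's body (75 mm by 189 mm) begins 69 mm behind the grasp point.
Start: joints at [75.035, 20.225, 93.587, -0, 66.188, -0.138], TCP at [159.949, 604.189, 190.483] pointing down, gripper open.
Joint ranges: [-150.9, 150.9], [-52.94, 120.26], [3.33, 152.33], [-74.26, 254.26], [0, 154.13], [-172.89, 172.89]. Speed limits (degrees/s): [127.2, 127.2, 159.86, 180, 180, 180].

INTERFACE

Orientations are given as a 3x3 rotation matrix whose columns are the frame's x, y, z axes.
In Python, from workcell import observe, optics, close_job, recognise, masks_of gives the robot as it stands.
- The arm moves only by the tool play_rows, never from a script. Its argument "increments" is a list of rows, each a list of 4 numbers: the shift along the tool's x, y, z in units of 40 mm (1.0 is 40 mm), then the turn about the tool's z in units of 5 degrees (1.0 is 5 degrees). A call has 1 to 10 rows; each row is the pose to reach, as a shift and turn from the pose commanded when the call began, along the tool's axes at that moment; what a row does not reach only later rows make up. A row lasts 1/12 s, in which the tool goes at most 41.7 mm and 7.16 degrees, less where a joint would pass 70% of its speed; a pose out of reach is approached as far as the arm can. A call with a gripper value outside its range is refused whole. "claw" is the closure, from 0 (fully open) to 1 (shut), set as the call begins (left out, the last holds). The fingers move at their own pace and stop on an object; the grip force is fixed at half the most. Time passes only in rows, so rows that repeat a pose let the fingers close. It gives the time, the measured TCP pose, the force, the opening and the grip force at its end, in the units of the state.
- observe(): the state, without advancing time (a new reading comes with each control period).
- optics.capture(name): name is "scene" or "top" or "wrist"; returns a dict with "img" (400x640x3 uint8, red, green, blue), "range_z" (400x640 float32, mm along the optical axis (not along the pixel's ray), 0 where there is no reading), "camera_matrix" (3x3 intrinsics, pixels), "world_from_camera" (4x4, takes a point from camera to world coordinates). Camera axes: x right, y up, looking along -z (the intrinsics and any distortion apply to the point x, -y, -z); pixel columns grow to the right and rows downward; lengths in mm; the calibration is good to about 2 mm. The wrist camera is an equidistant fisheye: a pixel r from the principal point sees the ray r / f radians off the axis. A picture is of the moment at which its call begins.
- close_job(): hands the job in; it is judged then, once.
Trained networks look in a picture, given as the dict that the camera call returned (one of the last four; its "shot" number tells which), for a name from the list of things; names that differ only in an ending like _2 or _b are one class to them, and where a whole thing is asked for, a point or a joint stands for the part that bears it (a point fixed in the world has none). Each returns a list of dicts, best first, with "p" (0 to 1); they miss things now and then, are a little off and sometimes report something else, mostly with a low value. They report only what shows in the picture. A call takes as long as a camera call. They do not tell look-alikes from the thing itself.
- recognise(thing, picture): "at" ([x, y, z] in mm, in the coordinates of the camera as it stood for that picture, good to about 4 mm: the middle of the surface that is visible of it).
- masks_of(thing, picture): "mask" (400x640 bool, what is visible of it).
The state is a dict: "clock": time; "q": joint angles; "joint_vel": joint speeds; "effort": joint torques, N m; "ee_pos": TCP position; "tool_rot": TCP orientation; "contact_force": force on the tool from outside, world axes, zero at the start; "ft_torque": the same for the moment, N m; "gripper_width": opening from 0.0 (shut) to 1.0 (fully open); "grip_force": force on a finger pad.
Only numpy, scipy, OpenCV 4.12 (cv2) and the standard library are available. Lean on these libraries where they do the work, as an engineer would, in place of code of your own. Each camera call takes 0.05 s, during which the arm holds its last target. There are 200 camera calls.

TASK

One of the three lidded moisture tins has been left out on the desk. Stand it upright in the empty bay of the three-bay tin carrier, and leave the two tins that are already in the carrier in their bays.

Things in the scene. Friction and masses are not known exactly. Their poses are not given: they have to be found in the camera images.
- loose_tin: The tin to be put away: round lidded aluminium tin, 56 mm across the lid, 54 mm across the body, 40 mm high, about 0.1 kg (lid fixed); origin at the centre of its underside, z up. Stands on the desk to the right of the carrier, in a row across the robot's front, in a changing order with a grease tub (60 mm across, 48 mm high) and a tape roll (69 mm across, 23 mm high), at least 35 mm apart.
- tin_a: One of the two tins already in the carrier: round lidded aluminium tin, 56 mm across the lid, 54 mm across the body, 40 mm high, about 0.1 kg (lid fixed); origin at the centre of its underside, z up. It stands upright in one of the three bays; which one changes.
- tin_b: The other tin already in the carrier, the same: round lidded aluminium tin, 56 mm across the lid, 54 mm across the body, 40 mm high, about 0.1 kg (lid fixed); origin at the centre of its underside, z up. It stands in another bay. Not to be hit: a fixed monitor behind the desk row; its screen runs from x 0.60, y 0.01 m to x 0.69, y -0.52 m, from 0.11 to 0.45 m above the desk.
- carrier: Low aluminium tray fixed to the desk, 78 x 268 x 15 mm, a wire loop at each short end. Three bays in a row, centred at y = -95, 0, +95 mm (x = 0), each 72 mm square inside; floor 3 mm, wall tops 15 mm above the desk. Origin: centre of the underside; y along the row, away from the robot, x across it to the right, z up; turned by up to 15 degrees.
Mind the look-alikes: they are no part of the job. What is shaped like the loose_tin but turquoise is not meant.

How it is judged (in metres and radians):
At the end, for the whole second after the job is handed in: All three tins stand upright (within about 10 degrees) on the carrier's floor, one in each bay, each centred to within 14 mm along and across its bay; the loose tin is at rest (x of loose_tin in the frame of carrier between -0.014 and 0.014 m and z of loose_tin in the frame of carrier between -0.005 and 0.009 m and (y of loose_tin in the frame of carrier between -0.109 and -0.081 m or y of loose_tin in the frame of carrier between -0.014 and 0.014 m or y of loose_tin in the frame of carrier between 0.081 and 0.109 m) and angle between each of loose_tin, tin_a, tin_b's own z axis and vertical below 0.17 rad and x of tin_a in the frame of carrier between -0.014 and 0.014 m and z of tin_a in the frame of carrier between -0.005 and 0.009 m and (y of tin_a in the frame of carrier between -0.109 and -0.081 m or y of tin_a in the frame of carrier between -0.014 and 0.014 m or y of tin_a in the frame of carrier between 0.081 and 0.109 m) and x of tin_b in the frame of carrier between -0.014 and 0.014 m and z of tin_b in the frame of carrier between -0.005 and 0.009 m and (y of tin_b in the frame of carrier between -0.109 and -0.081 m or y of tin_b in the frame of carrier between -0.014 and 0.014 m or y of tin_b in the frame of carrier between 0.081 and 0.109 m) and linear speed of loose_tin below 0.02 m/s); the robot touches nothing.
It fails at once if a tin that was already in the carrier is taken out of its bay (moved more than 30 mm) (distance of any of tin_a, tin_b from where it was at the start of the episode above 0.03 m).
It also fails if it takes over 40 s, if anything falls off the work surface, if the arm or the gripper's body presses on something with over 40 N, if the wrist force passes 120 N, or if a joint passes its speed limit or range.

## Working session

There is one attempt and no reset: what is moved stays moved. The work goes in short steps, Python scripts to look and compute and a tool call to move; the robot and the scene stay as the last step left them, time stands still between calls to the robot, and variables do not carry over. Pictures are saved under pics/ and viewed, at most 10 in all, crops included, and the job is handed in when it is done.

Besides the shell and the picture viewer there is one more tool, called in YAML: its name, and indented under it one key for each argument. play_rows: Moves the arm, as the interface text tells. Its arguments: {"type":"object","properties":{"increments":{"type":"array"},"claw":{"type":"number"}},"required":["increments"]}

```bash
mkdir -p pics
cat > h.py <<'E'
import numpy as np, cv2
from workcell import observe, optics, close_job, recognise, masks_of
def world(p,c): 
    T=np.array(c["world_from_camera"]); return T[:3,:3]@np.array(p)+T[:3,3]
def cloud(c):  # pinhole cameras only
    K=np.array(c["camera_matrix"]); d=c["range_z"]; v,u=np.mgrid[:400,:640]
    P=np.stack([(u-K[0,2])/K[0,0]*d,-(v-K[1,2])/K[1,1]*d,-d],-1)
    T=np.array(c["world_from_camera"]); return P@T[:3,:3].T+T[:3,3]
def save(c,n): cv2.imwrite(f"pics/{n}.png",c["img"][...,::-1])
E
python3 - <<'E'
from h import *
np.set_printoptions(precision=1,suppress=True)
for n in("top","scene"):
    c=optics.capture(n); save(c,n+"0"); W=cloud(c)
    print(n,[k for k in c],c["world_from_camera"])
    for t in("loose_tin","carrier"):
        for r in masks_of(t,c):
            m=r["mask"]&(c["range_z"]>0); v,u=np.nonzero(m); P=W[m]
            top=P[P[:,2]>np.percentile(P[:,2],90)-4]
            print(t,round(r["p"],2),"px",u.mean(),v.mean(),"med",np.median(P,0),"top n",len(top),(top.min(0)+top.max(0))/2,np.ptp(top,0), c["img"][m].mean(0))
print(observe())
E
```

```text
top ['img', 'range_z', 'camera_matrix', 'world_from_camera', 'shot'] [[   0.     1.    -0.   424.6]
 [  -1.     0.    -0.  -183.9]
 [  -0.     0.     1.  1147.7]
 [   0.     0.     0.     1. ]]
loose_tin 0.63 px 459.6102719033233 159.86706948640483 med [ 579.9 -596.2   39.1] top n 215 [ 581.  -600.    41.1] [52.2 54.5  6.9] [ 63.1 158.7 158.8]
loose_tin 0.6 px 269.1985559566787 234.25992779783394 med [351.9 -17.6  39.3] top n 204 [350.5 -16.2  41.4] [51.7 51.9  6.9] [ 73.4 184.2 184.4]
loose_tin 0.57 px 345.23046875 211.24609375 med [ 422.8 -247.7   39.7] top n 200 [ 421.4 -249.2   42.2] [51.6 51.7  7.6] [218.  220.5 225.3]
loose_tin 0.5 px 296.9672131147541 237.9672131147541 med [ 340.4 -102.7   39.5] top n 177 [ 340.5 -101.2   41.5] [48.6 51.7  6.3] [ 71.2 188.1 189.3]
carrier 0.61 px 198.81198910081744 189.2683923705722 med [467.2 206.3   5. ] top n 481 [513.  213.7  24.2] [278.5 100.7  24.7] [204.  206.8 211.4]
scene ['img', 'range_z', 'camera_matrix', 'world_from_camera', 'shot'] [[   0.5    0.5   -0.7 -643.8]
 [  -0.9    0.3   -0.4 -782.6]
 [   0.     0.8    0.6 1071.5]
 [   0.
[... 517 characters left out ...]
ed [ 329.4 -107.2   37.8] top n 109 [ 338.  -103.    42.5] [55.6 49.4  7.9] [  7.4 111.6 107.4]
carrier 0.92 px 231.80427631578948 173.9753289473684 med [457.8 196.4   9. ] top n 180 [367.5  83.3 174.8] [563.  335.5 321.8] [142.9 142.4 137.8]
{'clock': 0.3, 'q': array([75. , 20.2, 93.6,  0. , 66.2, -0.1]), 'joint_vel': array([-0. , -0.1, -0.1, -0. ,  0.1, -0.1]), 'effort': array([  0. , -59.3, -33.4,   0.1,   0. ,  -0. ]), 'ee_pos': array([159.9, 604. , 190.2]), 'tool_rot': array([[-1. ,  0.3, -0. ],
       [ 0.3,  1. , -0. ],
       [ 0. , -0. , -1. ]]), 'contact_force': array([ 0.3, -0.3,  0.1]), 'ft_torque': array([ 0. ,  0. , -0.1]), 'grip_force': 0.0, 'gripper_width': 0.999203474341381}
```

Run:
```python
import cv2
a=cv2.imread("pics/top0.png")[120:290,100:500]
cv2.imwrite("pics/top0c.png",cv2.resize(a,(800,340),interpolation=cv2.INTER_CUBIC))
```

```text
(no output)
```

View pics/top0c.png

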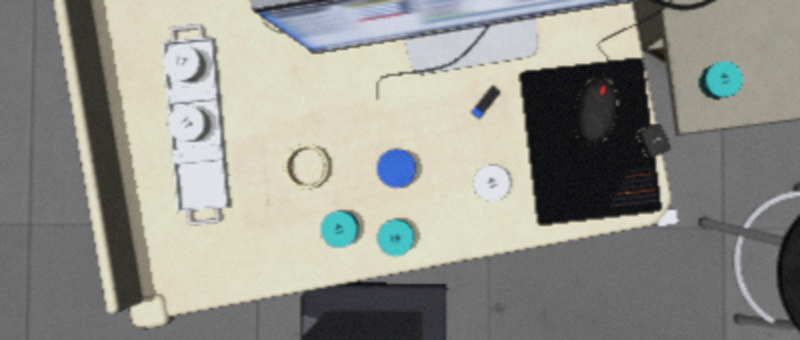

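View pics/scene0.png

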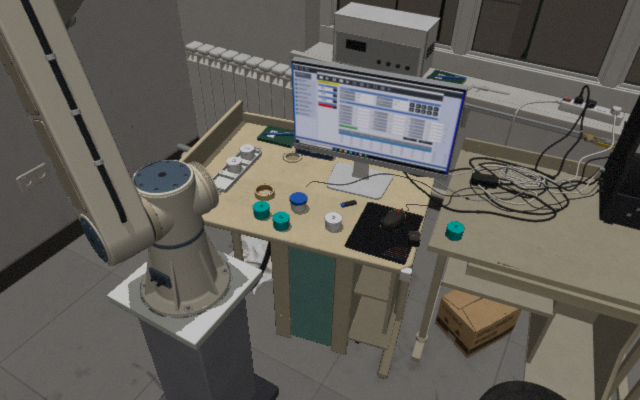

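The picture shows the white loose tin at full px (346,211), about (421,-249) mm; the turquoise ones are look-alikes. The carrier's near bay, at crop (203,185), is empty. Next I'll measure the carrier pose and the height of the panel on the left.

Run:
```python
from h import *
np.set_printoptions(precision=1,suppress=True)
c=optics.capture("top"); W=cloud(c)
m=masks_of("carrier",c)[0]["mask"]&(c["range_z"]>0)&(W[...,2]<60)
P=W[m]; print(P.min(0),P.max(0),m.sum())
# tins: tops
t=(W[...,2]>33)&(W[...,2]<48)&cv2.dilate(m.astype(np.uint8),np.ones((5,5))).astype(bool)
n,l,s,ce=cv2.connectedComponentsWithStats(t.astype(np.uint8))
for i in range(1,n):
    Q=W[l==i]; 
    if len(Q)>60: print("tin",cv2.minEnclosingCircle(Q[:,:2].astype(np.float32)),Q[:,2].mean())
# outline: erode the loops away
k=cv2.morphologyEx(m.astype(np.uint8),cv2.MORPH_CLOSE,np.ones((3,3)))
b=cv2.morphologyEx(k,cv2.MORPH_OPEN,np.ones((15,15)))
for mm,name in((k,"full"),(b,"body")):
    print(name,cv2.minAreaRect(W[(mm>0)&m][:,:2].astype(np.float32)))
# left panel
z=W[...,2]; print("panel z by column, row 210", W[210,120:185:3])
w=c["img"]; big=cv2.resize(w[125:240,140:240],(800,800*115//100//1),interpolation=cv2.INTER_NEAREST)
```

```text
[355.1 162.3  -5.6] [668.4 267.7  43.1] 1721
full ((511.47283935546875, 217.50927734375), (311.6646423339844, 87.58377075195312), 5.89824104309082)
body ((431.858642578125, 204.54153442382812), (107.79930877685547, 79.22161865234375), 3.609468936920166)
panel z by column, row 210 [[ 420.8  882.3 -752.1]
 [ 420.9  869.1 -756.6]
 [ 421.   855.1 -760. ]
 [ 421.   836.2 -754.1]
 [ 421.1  815.4 -744.7]
 [ 421.2  805.7 -756.2]
 [ 421.3  786.3 -749. ]
 [ 421.4  769.2 -746.4]
 [ 422.8  337.5   94.1]
 [ 422.9  328.8   94.1]
 [ 422.9  328.9   75.8]
 [ 422.9  328.2   58.3]
 [ 422.9  329.6   35.7]
 [ 423.   327.3   20.5]
 [ 423.   328.6   -3.3]
 [ 423.   316.2    3.3]
 [ 423.1  308.8   -1.7]
 [ 423.1  298.8   -0.6]
 [ 423.2  289.3   -0.6]
 [ 423.2  279.9   -0.6]
 [ 423.3  269.8    0.7]
 [ 423.3  260.8   -0.6]]
```

play_rows:
  increments:
    - [-0.5,-0.8,0,0]
    - [-1.0,-1.7,0,0]
    - [-1.6,-2.5,0,0]
    - [-2.1,-3.4,0,0]
    - [-2.6,-4.2,0,0]
    - [-3.2,-5.1,0,0]
    - [-3.7,-5.9,0,0]
    - [-4.2,-6.8,0,0]
    - [-4.8,-7.6,0,0]
    - [-5.3,-8.5,0,0]
  claw: 0

```text
clock: 1.23
ee_pos: [278.5, 220.0, 190.8]
tool_rot: [[-0.967, 0.255, 0.001], [0.255, 0.967, 0.001], [-0.001, 0.001, -1.0]]
contact_force: [1.1, 0.4, -0.5]
gripper_width: 0.999
grip_force: 0.0
```

play_rows:
  increments:
    - [-0.5,-0.8,0,0]
    - [-1.0,-1.7,0,0]
    - [-1.6,-2.5,0,0]
    - [-2.1,-3.4,0,0]
    - [-2.6,-4.2,0,0]
    - [-3.2,-5.1,0,0]
    - [-3.7,-5.9,0,0]
    - [-4.2,-6.8,0,0]
    - [-4.8,-7.6,0,0]
    - [-5.3,-8.5,0,0]

```text
clock: 2.07
ee_pos: [396.5, -164.0, 190.8]
tool_rot: [[-0.967, 0.257, 0.001], [0.257, 0.967, -0.0], [-0.001, 0.0, -1.0]]
contact_force: [0.9, 0.3, 0.2]
gripper_width: 1.0
grip_force: 0.0
```

```bash
cat >> h.py <<'E'
def fcloud(c):  # equidistant fisheye
    K=np.array(c["camera_matrix"]); d=c["range_z"]; v,u=np.mgrid[:400,:640]
    a=(u-K[0,2])/K[0,0]; b=(v-K[1,2])/K[1,1]; r=np.hypot(a,b)+1e-9
    s=np.tan(np.minimum(r,1.5))/r
    P=np.stack([a*s*d,-b*s*d,-d],-1); T=np.array(c["world_from_camera"]); return P@T[:3,:3].T+T[:3,3]
def tins(c,W):
    out=[]
    for r in masks_of("loose_tin",c):
        m=r["mask"]&(c["range_z"]>0); Q=W[m]; T=Q[(Q[:,2]>35)&(Q[:,2]<48)]
        if len(T)>30:
            (x,y),R=cv2.minEnclosingCircle(T[:,:2].astype(np.float32)); print("tin p%.2f ctr %.1f %.1f R %.1f z %.1f"%(r["p"],x,y,R,np.median(T[:,2])),c["img"][m].mean(0).astype(int))
E
python3 - <<'E'
from h import *
np.set_printoptions(precision=1,suppress=True)
c=optics.capture("wrist"); save(c,"w1"); tins(c,fcloud(c))
c=optics.capture("top"); save(c,"t1"); W=cloud(c); tins(c,W)
R=np.array(observe()["tool_rot"]); print(R.T@(np.array([421,-249,24])-observe()["ee_pos"])/40)
# carrier tins and walls by height, in the carrier's region
reg=(W[...,0]>340)&(W[...,0]<700)&(W[...,1]>140)&(W[...,1]<300)
t=reg&(W[...,2]>33)&(W[...,2]<50)
n,l,s,ce=cv2.connectedComponentsWithStats(t.astype(np.uint8))
for i in range(1,n):
    if s[i,4]>60:
        Q=W[l==i]; print("carrier tin",cv2.minEnclosingCircle(Q[:,:2].astype(np.float32)),s[i,4])
E
```

```text
tin p0.91 ctr 422.4 -247.1 R 28.1 z 39.7 [177 173 168]
tin p0.74 ctr 351.8 -15.9 R 28.6 z 39.7 [ 65 171 167]
tin p0.67 ctr 605.1 226.6 R 29.0 z 42.5 [159 157 156]
tin p0.56 ctr 339.2 -101.4 R 28.0 z 39.7 [ 72 187 183]
tin p0.66 ctr 580.6 -600.6 R 28.1 z 39.7 [ 59 156 156]
tin p0.58 ctr 430.5 -250.7 R 25.5 z 39.7 [194 196 196]
[-1.2 -1.9  4.2]
carrier tin ((604.7921752929688, 226.31761169433594), 27.968469619750977) 271
carrier tin ((510.9451904296875, 217.1002960205078), 27.841217041015625) 271
```

View pics/w1.png

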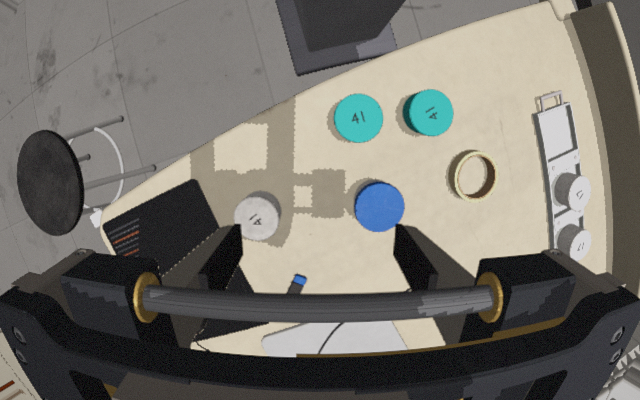

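Wrist view: the white tin is at px (258,217), world (422,-248), with height 39.7 mm and radius 28 mm as expected. The empty bay is at about (417,208). Next, go above the tin, descend and grasp.

play_rows:
  increments:
    - [-0.5,-0.8,0,0]
    - [-0.9,-1.5,0.4,0]
    - [-1.15,-1.87,1.0,0]
    - [-1.15,-1.87,1.8,0]
    - [-1.15,-1.87,2.5,0]
    - [-1.15,-1.87,3.1,0]
    - [-1.15,-1.87,3.6,0]
    - [-1.15,-1.87,4.0,0]
    - [-1.15,-1.87,4.25,0]
    - [-1.15,-1.87,4.25,0]

```text
clock: 3.1
ee_pos: [420.0, -243.7, 19.0]
tool_rot: [[-0.967, 0.254, -0.003], [0.254, 0.967, 0.002], [0.003, 0.001, -1.0]]
contact_force: [0.3, -0.4, 0.4]
gripper_width: 0.998
grip_force: 0.0
```

play_rows:
  increments:
    - [0,0,0,0]
    - [0,0,0,0]
    - [0,0,0,0]
    - [0,0,0,0]
    - [0,0,0,0]
    - [0,0,0,0]
    - [0,0,0,0]
    - [0,0,0,0]
    - [0,0,0,0]
    - [0,0,0,0]
  claw: 1

```text
clock: 3.93
ee_pos: [421.1, -245.8, 20.5]
tool_rot: [[-0.967, 0.256, -0.0], [0.256, 0.967, 0.0], [0.0, 0.0, -1.0]]
contact_force: [0.4, -0.0, -1.2]
gripper_width: 0.298
grip_force: 0.0
```

Run:
```python
from h import *
c=optics.capture("wrist"); save(c,"w2"); tins(c,fcloud(c))
o=observe(); print(o["ee_pos"],o["gripper_width"],o["grip_force"],o["contact_force"])
```

```text
tin p0.82 ctr 339.5 -101.3 R 29.1 z 39.7 [ 53 145 141]
tin p0.74 ctr 422.6 -247.6 R 28.2 z 39.7 [189 185 181]
tin p0.57 ctr 352.0 -16.6 R 28.5 z 39.6 [ 50 140 137]
[ 421.0985168  -245.74855519   20.45024068] 0.21207795321550604 0.0 [0.5306974  0.04990341 0.5083421 ]
```

View pics/w2.png

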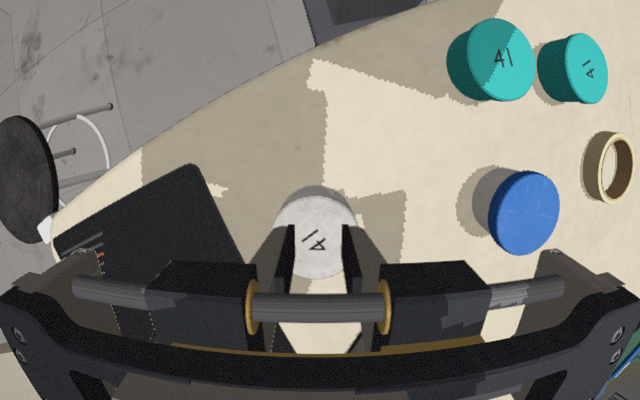

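Run:
```python
from h import *
np.set_printoptions(precision=0,suppress=True)
c=optics.capture("wrist"); W=fcloud(c); o=observe(); R=np.array(o["tool_rot"])
print(o["ee_pos"],o["gripper_width"],o["grip_force"],np.array(c["world_from_camera"]))
L=(W-o["ee_pos"])@R   # in tool frame
for v in (200,225,235,245,255,265,275):
    print(v,[tuple(np.r_[u,L[v,u]].astype(int)) for u in range(265,381,10)])
```

```text
[ 421. -246.   20.] 0.16895886751297104 0.0 [[   0.   -1.   -0.  353.]
 [   1.    0.    0. -227.]
 [   0.   -0.    1.  215.]
 [   0.    0.    0.    1.]]
200 [(np.int64(265), np.int64(12), np.int64(-37), np.int64(19)), (np.int64(275), np.int64(12), np.int64(-30), np.int64(21)), (np.int64(285), np.int64(14), np.int64(-22), np.int64(13)), (np.int64(295), np.int64(23), np.int64(-13), np.int64(-19)), (np.int64(305), np.int64(23), np.int64(-7), np.int64(-19)), (np.int64(315), np.int64(23), np.int64(-1), np.int64(-19)), (np.int64(325), np.int64(22), np.int64(4), np.int64(-17)), (np.int64(335), np.int64(22), np.int64(10), np.int64(-17)), (np.int64(345), np.int64(14), np.int64(19), np.int64(12)), (np.int64(355), np.int64(12), np.int64(27), np.int64(19)), (np.int64(365), np.int64(12), np.int64(34), np.int64(19)), (np.int64(375), np.int64(12), np.int64(41), np.int64(19))]
225 [(np.int64(265), np.int64(-6), np.int64(-38), np.int64(20)), (np.int64(275), np.int64(7), np.int64(-25), np.int64(-20)), (np.int64(285), np.int64(7), np.int64(-19), np.int64(-19)), (np.int64(295), np.int64(10), np.int64(-1
[... 3421 characters left out ...]
4(31), np.int64(-13), np.int64(-124)), (np.int64(275), np.int64(10), np.int64(-16), np.int64(-87)), (np.int64(285), np.int64(9), np.int64(-12), np.int64(-84)), (np.int64(295), np.int64(7), np.int64(-9), np.int64(-80)), (np.int64(305), np.int64(-25), np.int64(-7), np.int64(-21)), (np.int64(315), np.int64(-26), np.int64(-1), np.int64(-19)), (np.int64(325), np.int64(-26), np.int64(4), np.int64(-20)), (np.int64(335), np.int64(-48), np.int64(13), np.int64(19)), (np.int64(345), np.int64(9), np.int64(11), np.int64(-84)), (np.int64(355), np.int64(11), np.int64(14), np.int64(-87)), (np.int64(365), np.int64(11), np.int64(18), np.int64(-88)), (np.int64(375), np.int64(31), np.int64(15), np.int64(-123))]
```

play_rows:
  increments:
    - [0,0,-0.5,0]
    - [0,0,-1,0]
    - [0,0,-1.5,0]
    - [0,0,-2,0]
    - [0,0,-2,0]
    - [0,0,-2,0]

```text
clock: 4.58
ee_pos: [421.8, -246.2, 101.2]
tool_rot: [[-0.967, 0.256, 0.002], [0.256, 0.967, -0.001], [-0.002, -0.001, -1.0]]
contact_force: [0.1, 0.2, 0.4]
gripper_width: 0.007
grip_force: 0.0
```

Run:
```python
from h import *
np.set_printoptions(precision=0,suppress=True)
c=optics.capture("wrist"); save(c,"w3"); W=fcloud(c); o=observe(); R=np.array(o["tool_rot"])
tins(c,W)
print(o["ee_pos"],o["gripper_width"],o["grip_force"])
L=(W-o["ee_pos"])@R
m=(abs(L[...,1])<60)&(abs(L[...,0])<25)&(L[...,2]>-150)&(L[...,2]<30)
print("lowest finger z pct",np.percentile(L[m][:,2],[50,90,98,99.5,100]))
for v in range(185,260,8): print(v,*[tuple(int(q) for q in (u,*L[v,u])) for u in range(285,346,10)])
s=optics.capture("scene");save(s,"s3")
W=cloud(s);d=np.linalg.norm((W-o["ee_pos"])[...,:2],axis=-1);m=(d<45)&(s["range_z"]>0);h=W[m][:,2];print("scene heights near tool axis",np.histogram(h,bins=np.arange(0,260,10)))
```

```text
tin p0.94 ctr 351.6 -16.6 R 28.4 z 39.7 [ 59 154 151]
tin p0.75 ctr 339.3 -101.7 R 28.4 z 39.7 [ 66 175 171]
tin p0.25 ctr 608.5 209.2 R 21.0 z 38.7 [117 114 111]
[ 421. -246.  100.] 0.003248104052650283 0.0
lowest finger z pct [-137.  -71.  -39.  -29.  -24.]
185 (285, 4, -31, 99) (295, 13, -19, 60) (305, 13, -10, 60) (315, 13, -2, 60) (325, 13, 6, 60) (335, 13, 14, 60) (345, 4, 26, 100)
193 (285, 6, -27, 60) (295, 6, -19, 60) (305, 6, -10, 59) (315, 6, -2, 59) (325, 6, 6, 59) (335, 6, 14, 60) (345, 6, 23, 58)
201 (285, 0, -28, 60) (295, 0, -19, 59) (305, 0, -10, 61) (315, 0, -2, 59) (325, 0, 6, 61) (335, 0, 14, 61) (345, 0, 23, 60)
209 (285, -7, -28, 60) (295, -7, -19, 61) (305, -7, -10, 61) (315, -7, -2, 60) (325, -7, 6, 59) (335, -7, 14, 59) (345, -7, 23, 60)
217 (285, -28, -32, 99) (295, -15, -19, 61) (305, -15, -11, 61) (315, -15, -2, 61) (325, -14, 6, 59) (335, -15, 15, 61) (345, -27, 27, 99)
225 (285, -36, -33, 100) (295, -36, -22, 99) (305, 9, -7, -26) (315, 9, -1, -28) (325, 9, 4, -27) (335, -22, 15, 59) (345, -36, 27, 99)
233 (285, -45, -33, 99) (295, 8, -12, -38) (305, 8, -6, -37) (315, 9, -1, -39) (325, 9, 4, -38) (335, 9, 9, -38) (345, -45, 27, 98)
241 (285, -54, -33, 99) (295, 9, -11, -51) (305, 9, -6, -50) (315, 9, -1, -51) (325, 9, 3, -50) (335, 9, 8, -50) (345, 9, 13, -50)
249 (285, -64, -34, 100) (295, 9, -10, -61) (305, 9, -5, -61) (315, 9, -1, -61) (325, 9, 3, -60) (335, 9, 8, -61) (345, 10, 12, -62)
257 (285, 10, -14, -70) (295, 10, -9, -70) (305, 9, -5, -70) (315, 9, -1, -68) (325, 9, 3, -69) (335, 9, 7, -70) (345, 10, 12, -71)
scene heights near tool axis (array([122,  38,  39, 119,  69,   0,   0,   0,   0,   0,   0,   0,   9,
        23,  25,  31,  32,  30,  36,  24,   2,  19,  68, 106,  30]), array([  0,  10,  20,  30,  40,  50,  60,  70,  80,  90, 100, 110, 120,
       130, 140, 150, 160, 170, 180, 190, 200, 210, 220, 230, 240, 250]))
```

View pics/w3.png

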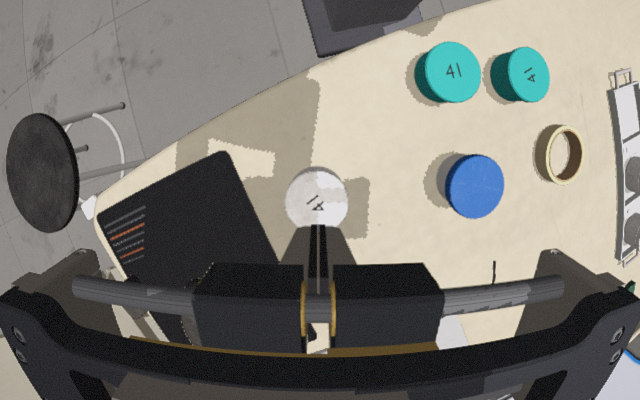

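The actual fingertips are about 24 mm higher than the reported TCP: two cameras agree, and at TCP z=20 the fingers closed just above the 40 mm lid. So the grasp needs TCP z of about -6, which puts the real tips at about 18 mm. I'll open and go down again.

play_rows:
  increments:
    - [0,0,0,0]
    - [0,0,0,0]
    - [0,0,0,0]
    - [0,0,0,0]
    - [0,0,0,0]
    - [0,0,0,0]
    - [0,0,0,0]
    - [0,0,0,0]
    - [0,0,0,0]
    - [0,0,0,0]
  claw: 0

```text
clock: 5.57
ee_pos: [421.1, -245.8, 100.5]
tool_rot: [[-0.967, 0.256, 0.0], [0.256, 0.967, -0.0], [-0.0, -0.0, -1.0]]
contact_force: [0.4, -0.2, -0.9]
gripper_width: 0.707
grip_force: 0.0
```

play_rows:
  increments:
    - [-0.04,-0.03,0.3,0]
    - [-0.04,-0.03,0.8,0]
    - [-0.04,-0.03,1.2,0]
    - [-0.04,-0.03,1.6,0]
    - [-0.04,-0.03,1.9,0]
    - [-0.04,-0.03,2.2,0]
    - [-0.04,-0.03,2.4,0]
    - [-0.04,-0.03,2.55,0]
    - [-0.04,-0.03,2.65,0]
    - [-0.04,-0.03,2.65,0]

```text
clock: 6.4
ee_pos: [422.2, -247.2, -6.0]
tool_rot: [[-0.967, 0.256, -0.001], [0.256, 0.967, 0.0], [0.001, 0.0, -1.0]]
contact_force: [0.0, 0.1, -0.4]
gripper_width: 0.999
grip_force: 0.0
```

play_rows:
  increments:
    - [0,0,0,0]
    - [0,0,0,0]
    - [0,0,0,0]
    - [0,0,0,0]
    - [0,0,0,0]
    - [0,0,0,0]
    - [0,0,0,0]
    - [0,0,0,0]
    - [0,0,0,0]
    - [0,0,0,0]
  claw: 1

```text
clock: 7.23
ee_pos: [422.5, -247.4, -5.3]
tool_rot: [[-0.967, 0.256, 0.0], [0.256, 0.967, -0.0], [-0.0, -0.0, -1.0]]
contact_force: [-1.1, -0.0, 5.9]
gripper_width: 0.597
grip_force: 30.0
```

Gripped (55 mm opening, 30 N). Next, lift and carry it to the bay.

play_rows:
  increments:
    - [0,0,-0.5,0]
    - [0,0,-1.2,0]
    - [0,0,-2,0]
    - [0,0,-2.5,0]
    - [0.2,0.7,-2.5,0]
    - [0.45,1.6,-2.5,0]
    - [0.7,2.5,-2.5,0]
    - [0.95,3.4,-2.5,0]
    - [1.2,4.3,-2.5,0]
    - [1.45,5.2,-2.5,0]

```text
clock: 8.07
ee_pos: [418.9, -29.9, 94.4]
tool_rot: [[-0.967, 0.256, -0.0], [0.256, 0.967, -0.0], [0.0, -0.0, -1.0]]
contact_force: [1.0, 0.1, -0.1]
gripper_width: 0.594
grip_force: 30.0
```

play_rows:
  increments:
    - [0.25,0.9,0,0]
    - [0.5,1.8,0,-0.8]
    - [0.75,2.7,0,-1.6]
    - [1.0,3.6,0,-2.4]
    - [1.25,4.5,0,-3.2]
    - [1.45,5.2,0,-4.1]
    - [1.6,5.7,0,-4.1]
    - [1.6,5.77,0,-4.1]
    - [1.6,5.77,0,-4.1]
    - [1.6,5.77,0,-4.1]

```text
clock: 8.9
ee_pos: [416.3, 207.4, 94.1]
tool_rot: [[-0.995, -0.099, -0.001], [-0.099, 0.995, -0.001], [0.001, -0.001, -1.0]]
contact_force: [0.5, 0.3, -0.4]
gripper_width: 0.595
grip_force: 30.0
```

Run:
```python
from h import *
np.set_printoptions(precision=2,suppress=True)
c=optics.capture("wrist"); save(c,"w4"); W=fcloud(c); o=observe(); R=np.array(o["tool_rot"])
tins(c,W)
print(o["ee_pos"],o["gripper_width"],o["grip_force"],R)
for r in masks_of("carrier",c)[:1]:
    m=r["mask"]&(c["range_z"]>0)&(W[...,2]<60); print(r["p"],cv2.minAreaRect(W[m][:,:2].astype(np.float32)))
L=(W-o["ee_pos"])@R
m=(np.hypot(L[...,0],L[...,1])<32)&(L[...,2]>-55)&(L[...,2]<-35)&(c["range_z"]>0); print("lid z",np.median(L[m],0),m.sum())
```

```text
tin p0.96 ctr 339.2 -100.6 R 28.8 z 39.6 [ 46 135 132]
tin p0.64 ctr 352.2 -14.6 R 28.4 z 39.6 [ 45 126 122]
[416.35 207.04  94.2 ] 0.5943954112296943 29.99970853328705 [[-1.  -0.1 -0. ]
 [-0.1  1.  -0. ]
 [ 0.  -0.  -1. ]]
0.96 ((486.5829772949219, 211.27137756347656), (258.99102783203125, 81.7357177734375), 5.74813175201416)
lid z [  3.45   0.82 -44.92] 8176
```

View pics/w4.png

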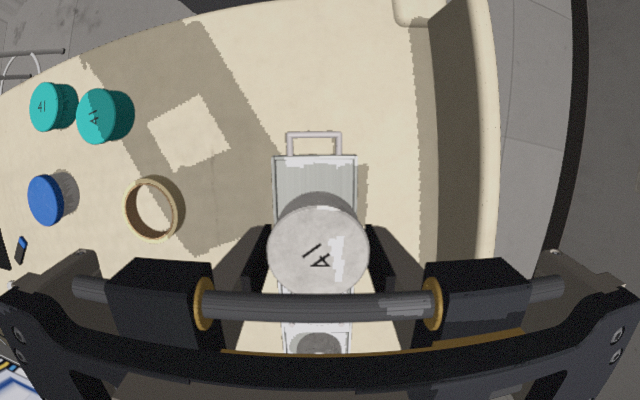

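The tin is held level (lid 45 mm above the TCP, so its underside is where expected) and sits over the near bay. Next, lower it.

play_rows:
  increments:
    - [0,0,0.5,0]
    - [0,0,1.0,0]
    - [0,0,1.4,0]
    - [0,0,1.7,0]
    - [0,0,1.95,0]
    - [0,0,2.1,0]
    - [0,0,2.2,0]
    - [0,0,2.3,0]
    - [0,0,2.37,0]
    - [0,0,2.37,0]

```text
clock: 9.88
ee_pos: [416.8, 208.0, -0.4]
tool_rot: [[-0.995, -0.099, 0.0], [-0.099, 0.995, 0.0], [-0.0, 0.0, -1.0]]
contact_force: [0.7, -0.0, -0.9]
gripper_width: 0.596
grip_force: 30.0
```

Run:
```python
from h import *
np.set_printoptions(precision=2,suppress=True)
o=observe(); print(o["ee_pos"],o["contact_force"])
c=optics.capture("wrist"); save(c,"w5"); W=fcloud(c)
m=(np.hypot(W[...,0]-416.4,W[...,1]-207)<35)&(W[...,2]>36)&(W[...,2]<52)&(c["range_z"]>0); print("lid",np.median(W[m],0),m.sum())
```

```text
[416.78 208.04  -0.43] [ 0.68 -0.03 -0.89]
lid [413.11 207.81  44.56] 8209
```

View pics/w5.png

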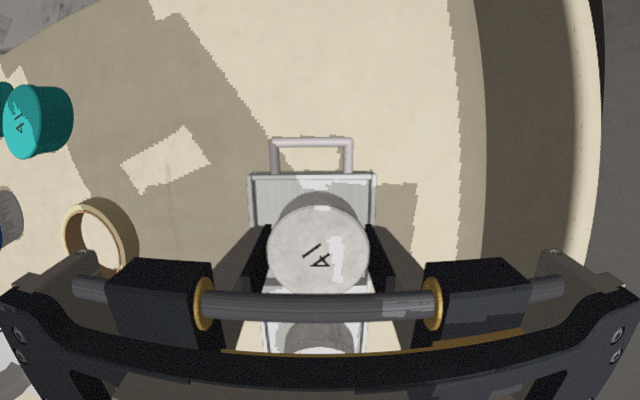

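The tin is inside the bay walls (px 250–374, tin centre 318), about 1.5 mm above the floor. Next, lower the rest, release and retreat.

play_rows:
  increments:
    - [0,0,0.02,0]
    - [0,0,0.04,0]
    - [0,0,0.04,0]
    - [0,0,0.04,0]

```text
clock: 10.27
ee_pos: [416.8, 208.1, -1.8]
tool_rot: [[-0.995, -0.099, 0.0], [-0.099, 0.995, 0.0], [-0.0, 0.0, -1.0]]
contact_force: [0.7, -0.1, -1.5]
gripper_width: 0.596
grip_force: 30.0
```

play_rows:
  increments:
    - [0,0,0,0]
    - [0,0,0,0]
    - [0,0,0,0]
    - [0,0,0,0]
    - [0,0,0,0]
    - [0,0,0,0]
  claw: 0.1

```text
clock: 10.77
ee_pos: [416.7, 208.1, -1.9]
tool_rot: [[-0.995, -0.099, 0.0], [-0.099, 0.995, 0.0], [-0.0, 0.0, -1.0]]
contact_force: [-0.8, -0.5, -0.1]
gripper_width: 0.905
grip_force: 0.0
```

play_rows:
  increments:
    - [0,0,-0.2,0]
    - [0,0,-0.5,0]
    - [0,0,-1,0]
    - [0,0,-1.8,0]
    - [0,0,-2.6,0]
    - [0,0,-3.4,0]
    - [0,0,-4,0]
    - [0,-1,-4,0]
    - [0,-2,-4,0]
    - [0,-3,-4,0]

```text
clock: 11.6
ee_pos: [428.7, 87.9, 159.4]
tool_rot: [[-0.995, -0.101, 0.002], [-0.101, 0.995, 0.0], [-0.002, 0.0, -1.0]]
contact_force: [0.9, -1.1, -0.9]
gripper_width: 0.9
grip_force: 0.0
```

play_rows:
  increments:
    - [0,-1,0,0]
    - [0,-2,0,0]
    - [0,-3,0,0]
    - [0,-3,0,0]
    - [0,-3,0,0]

```text
clock: 12.02
ee_pos: [440.4, -32.7, 158.6]
tool_rot: [[-0.996, -0.094, 0.0], [-0.094, 0.996, -0.0], [-0.0, -0.0, -1.0]]
contact_force: [0.6, -0.6, 0.0]
gripper_width: 0.897
grip_force: 0.0
```

Run:
```python
from h import *
c=optics.capture("top"); save(c,"t6"); W=cloud(c)
reg=(W[...,0]>340)&(W[...,0]<700)&(W[...,1]>140)&(W[...,1]<300)
t=reg&(W[...,2]>33)&(W[...,2]<50)
n,l,s,ce=cv2.connectedComponentsWithStats(t.astype(np.uint8))
for i in range(1,n):
    if s[i,4]>60:
        Q=W[l==i]; print("tin",cv2.minEnclosingCircle(Q[:,:2].astype(np.float32)),Q[:,2].mean(),Q[:,2].std())
print(observe()["ee_pos"],observe()["contact_force"])
a=c["img"][120:260,150:290,::-1]; cv2.imwrite("pics/t6c.png",cv2.resize(a,(560,560),interpolation=cv2.INTER_CUBIC))
```

```text
tin ((603.6709594726562, 226.78045654296875), 28.810115814208984) 41.98230949240359 2.403839151976854
tin ((512.9961547851562, 223.21607971191406), 24.50199317932129) 42.56493490550083 1.9189969177230013
[440.24819378 -31.3343587  158.45098025] [ 0.00854276  0.62102813 -0.1073222 ]
```

View pics/t6c.png

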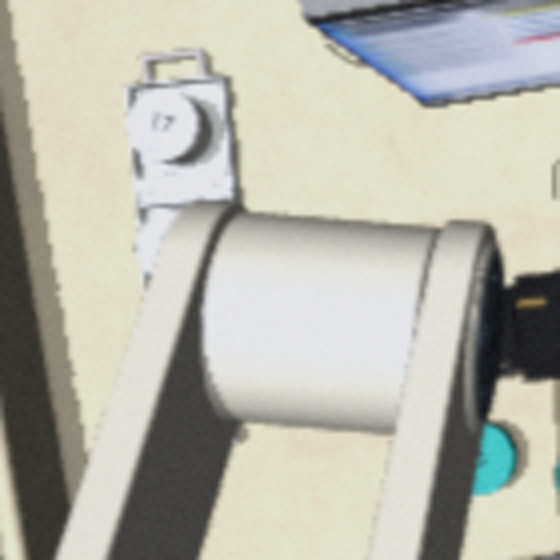

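The arm hides the near bay, so I'll move it further right and look again.

play_rows:
  increments:
    - [0,-1,0,0]
    - [0,-2,0,0]
    - [0,-3,0,0]
    - [0,-4,0,0]
    - [0,-5,0,0]
    - [0,-5.5,0,0]
    - [0,-5.5,0,0]
    - [0,-5.5,0,0]
    - [0,-5.5,0,0]

```text
clock: 12.82
ee_pos: [462.2, -247.7, 157.9]
tool_rot: [[-0.995, -0.1, -0.001], [-0.1, 0.995, 0.001], [0.001, 0.001, -1.0]]
contact_force: [0.2, 0.2, 0.3]
gripper_width: 0.902
grip_force: 0.0
```

Run:
```python
from h import *
c=optics.capture("top"); W=cloud(c)
reg=(W[...,0]>340)&(W[...,0]<700)&(W[...,1]>140)&(W[...,1]<300)
t=reg&(W[...,2]>33)&(W[...,2]<50)
n,l,s,ce=cv2.connectedComponentsWithStats(t.astype(np.uint8))
for i in range(1,n):
    if s[i,4]>60:
        Q=W[l==i]; print("tin",cv2.minEnclosingCircle(Q[:,:2].astype(np.float32)),Q[:,2].mean(),Q[:,2].std())
print(observe()["ee_pos"],observe()["contact_force"])
a=c["img"][120:260,150:290,::-1]; cv2.imwrite("pics/t7c.png",cv2.resize(a,(560,560),interpolation=cv2.INTER_CUBIC))
```

```text
tin ((604.1875610351562, 226.48939514160156), 28.13409996032715) 42.075138612617536 2.27567762913932
tin ((511.0334167480469, 217.12875366210938), 28.11130714416504) 42.08198269562177 2.218423133905841
tin ((415.5373229980469, 207.4890594482422), 28.839168548583984) 42.115694649053104 2.2455071067063996
[ 462.18116196 -247.62853101  157.99157008] [-0.99626617 -0.55804486  0.45146488]
```

View pics/t7c.png

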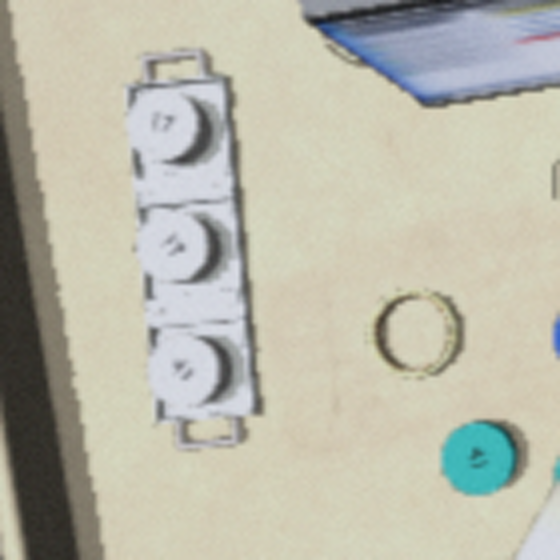

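All three tins are in their bays: the near one at px (190,370), in line with the others at 94–96 mm spacing and at the same lid height. The arm is clear.

```bash
python3 -c "
from workcell import close_job
print(close_job())"
```

```text
the job is handed in; nothing more can be done
None
```

The loose tin stands upright in the carrier's near bay, in line with the other two tins, which the final top-camera picture shows still in their bays; I handed the job in at about 13 s of the 40 s, and no verdict was returned.

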